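Sort two centrifuge tubes into the racks by length

TASK

Two screw-cap tubes, one short and one long, were left among the things on the bench beside the centrifuge. Stand each one upright in the free part of the black rack that holds tubes of its own length: the short one in the row of short tubes, the long one in the row of long tubes.

Things in the scene. Friction and masses are not known exactly. Their poses are not given: they have to be found in the camera images.
- short_mid (a point): Loose short tube, upright on the bench: pale frosted plastic, 75 mm tall, body 30 mm in diameter, white screw cap (34 mm in diameter) on the top 14 mm; 35 to 70 g. Point: on its axis, half-way up (37.5 mm above its flat foot); z up the tube. It is one of five things in a line nearest the robot, 90 mm or more apart; the rest: the other tube, a fat jar, a black sleeve, an amber bottle, none over 115 mm tall.
- long_mid (a point): Loose long tube, upright on the bench: pale frosted plastic, 115 mm tall, body 30 mm in diameter, white screw cap (34 mm in diameter) on the top 14 mm; 35 to 70 g. Point: on its axis, half-way up (57.5 mm above its flat foot); z up the tube. It is one of five things in a line nearest the robot, 90 mm or more apart; the rest: the other tube, a fat jar, a black sleeve, an amber bottle, none over 115 mm tall.
- rack_short: Rack of short tubes: fixed black trough, 56 mm wide (x), 210 long (y), 18 high; inside 46 by 200, floor 5 mm thick. Origin: centre of its underside; z up, x away from the robot. It holds two short tubes (75 mm tall, loose) at y = +75 and +30 mm; from y = 10 to -100 mm it is free (middle y = -45). The long rack looks the same but for its tubes; the two swap sides.
- rack_long: Rack of long tubes: fixed black trough, 56 mm wide (x), 210 long (y), 18 high; inside 46 by 200, floor 5 mm thick. Origin: centre of its underside; z up, x away from the robot. It holds two long tubes (115 mm tall, loose) at y = +75 and +30 mm; from y = 10 to -100 mm it is free (middle y = -45). The short rack looks the same but for its tubes; the two swap sides.

How it is judged:
By the outcome, as a careful person would: the job done as asked, in the order asked, and still so for the second after the job is handed in, with the robot touching nothing.
It also fails if it takes over 51 s, if anything falls off the work surface, if the arm or the gripper's body presses on something with over 40 N, if the wrist force passes 120 N, or if a joint passes its speed limit or range.

ROBOT

A 6-joint arm with a two-finger parallel gripper is mounted at the origin on the work surface. World frame = base frame: x ahead of the robot, y to its left, z up, the work surface at z = 0. Lengths are in mm, angles in rad, forces in N, time in s.
With the tool pointing down it reaches from about 325 to 750 mm from the base axis. Payload 7.6 kg.
Tool frame: the origin (TCP) lies midway between the tips of the shut fingers; the grasp point (between the pads) lies 19 mm behind it; z points along the fingers, y is the line along which they close (so a half turn about z gives the same grasp; the last joint's range is limited). The gripper opens to 85 mm and grips with 20 to 120 N. Pads are 22 mm wide; open, the fingers measure 114 mm over their backs; the gripper's body (76 mm by 85 mm) begins 54 mm behind the grasp point. The pads swing forward as they close: fully open they stand 13 mm farther back than shut.
Start: joints at [1.232, 0.052, 1.401, -0, 1.689, -0.07], TCP at [139.409, 506.173, 231.323] pointing down, gripper open.
Joint ranges: [-2.9, 2.9], [-0.91, 2.17], [0.12, 2.37], [-1.06, 4.2], [0.26, 2.73], [-2.93, 2.93]. Speed limits (rad/s): [2.57, 2.57, 3.01, 3.14, 3.14, 3.14].

INTERFACE

Orientations are given as a 3x3 rotation matrix whose columns are the frame's x, y, z axes.
In Python, from cell import arm gives the robot as it stands.
- The arm moves only by the shell command python3 -m crank 'ROWS' [OPENING] [FORCE]. ROWS is JSON, a list that holds one entry, the list of rows, each a list of 4 numbers: the shift along the world's x, y, z in cm, then the turn about the world's z in rad. A call has exactly 10 rows; each row shifts and turns the commanded pose from where the row before left it; what a row does not reach is not made up. A row lasts 1/12 s, in which the tool goes at most 41.7 mm and 7.16 degrees, less where a joint would pass 70% of its speed; a pose out of reach is approached as far as the arm can. A call with a gripper value outside its range is refused whole. OPENING is the closure, from 0 (fully open) to 1 (shut), set as the call begins (- or left out, the last holds). The fingers move at their own pace and stop on an object; FORCE is the grip in N (left out, the last holds). Time passes only in rows, so rows that do not move let the fingers close, or fill a call up. It gives the time, the measured TCP pose, the force, the opening and the grip force at its end, in the units of the state.
- arm.sense(): the state, without advancing time (a new reading comes with each control period).
- arm.read_camera(name): name is "scene" or "side" or "wrist"; returns the picture (420x560x3 uint8, red, green, blue); there is no depth.
- arm.camera_params(name): a dict with "K" (3x3 intrinsics, pixels), "k1" (the pictures are not rectified: a ray, as slopes to the right and down, at radius r is drawn at 1 + k1 r^2 times it, then the intrinsics apply), "rvec" (rotation vector, rad) and "tvec" (3), from world to camera coordinates, as OpenCV has them. Camera axes: x right, y down, z forward; pixel columns grow to the right and rows downward; lengths in mm; the calibration is good to about 2 mm. A picture is of the moment at which its call begins: read the wrist's pose just before it. camera_params takes no time and is no camera call; for the wrist camera it gives the pose at the moment of the call.
- arm.finish_job(): hands the job in; it is judged then, once.
The state is a dict: "time": time; "q": joint angles; "dq": joint speeds; "joint_efforts": joint torques, N m; "tool_pos": TCP position; "tcp_rot": TCP orientation; "ft_force": force on the tool from outside, world axes, zero at the start; "torque": the same for the moment, N m; "grip_width": opening from 0.0 (shut) to 1.0 (fully open); "finger_force": force on a finger pad.
Only numpy, scipy, OpenCV 4.12 (cv2) and the standard library are available. Lean on these libraries where they do the work, as an engineer would, in place of code of your own. Each camera call takes 0.05 s, during which the arm holds its last target. There are 200 camera calls.

## Working session

There is one attempt and no reset: what is moved stays moved. The work goes in short steps, Python scripts to look and compute and a shell command to move; the robot and the scene stay as the last step left them, time stands still between calls to the robot, and variables do not carry over. Pictures are saved under pics/ and viewed, at most 10 in all, crops included, and the job is handed in when it is done.

```bash
ls; mkdir -p pics
python3 - <<'E'
from cell import arm
import cv2,numpy as np
s=arm.sense();print(s['time'],s['tool_pos'],s['tcp_rot'],s['grip_width'])
for n in("scene","side"):
    im=arm.read_camera(n);cv2.imwrite(f'pics/{n}0.png',im[:,:,::-1]);print(n,arm.camera_params(n))
E
```

```text
pics
0.0 [139.27076571 505.86000296 230.45549262] [[-9.64100557e-01  2.65536816e-01 -5.61695879e-04]
 [ 2.65537373e-01  9.64099390e-01 -1.50647401e-03]
 [ 1.41506342e-04 -1.60154368e-03 -9.99998708e-01]] 0.9979230069036851
scene {'K': array([[404.2574464 ,   0.        , 273.61407584],
       [  0.        , 404.2574464 , 211.93019598],
       [  0.        ,   0.        ,   1.        ]]), 'k1': -0.10570170235433358, 'rvec': array([ 1.79038468,  2.0423843 , -0.59617486]), 'tvec': array([  95.01639135, -411.92811903, 1116.6185003 ])}
side {'K': array([[457.6915643 ,   0.        , 290.8096827 ],
       [  0.        , 457.6915643 , 212.48533444],
       [  0.        ,   0.        ,   1.        ]]), 'k1': -0.11652385123232957, 'rvec': array([ 2.44117163, -0.27222618,  0.12042124]), 'tvec': array([-553.60501522,  145.63251939, 1001.48697581])}
```

View pics/scene0.png

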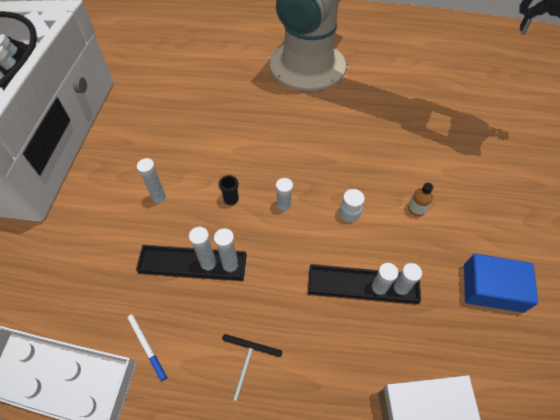

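View pics/side0.png

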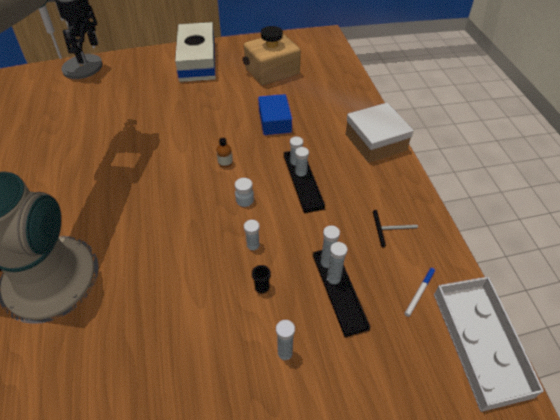

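Scene view: the long tube's cap is at about (147,165) and its foot at (157,199). The short tube's cap is at (285,185). The long rack is on the left, with corners from (138,270) to (246,255), and the short rack is on the right, from (309,290) to (420,275). I'll enlarge both views to get better pixel positions.

Run:
```python
import cv2
a=cv2.imread('pics/scene0.png')[145:310,130:430];cv2.imwrite('pics/c1.png',cv2.resize(a,(780,429),interpolation=cv2.INTER_CUBIC))
a=cv2.imread('pics/side0.png')[130:370,230:380];cv2.imwrite('pics/c2.png',cv2.resize(a,(375,600),interpolation=cv2.INTER_CUBIC))
```

```text
(no output)
```

View pics/c1.png

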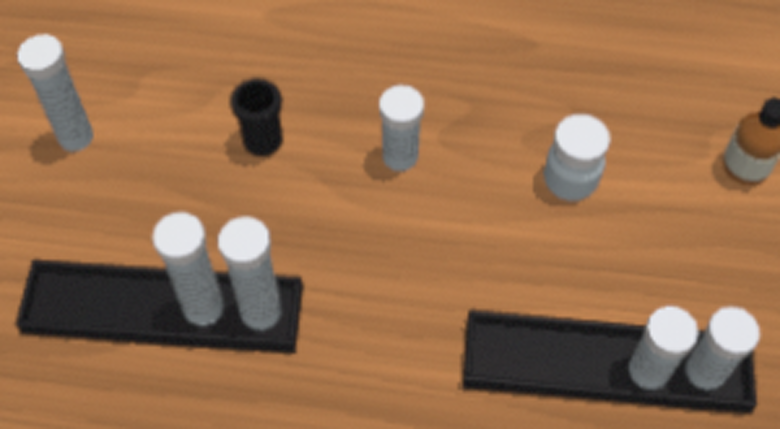

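View pics/c2.png

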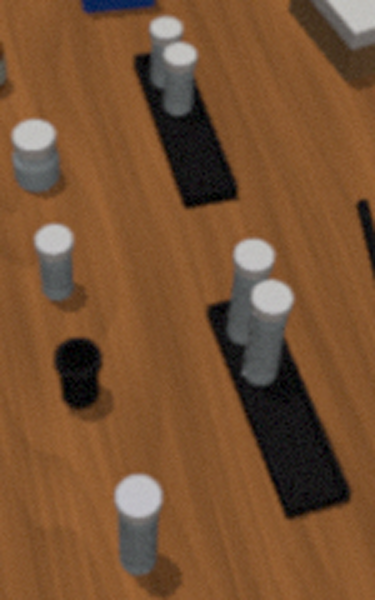

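Both crops show the tube caps clearly. In the scene crop the long tube's cap is at (41,51) and the short one's at (402,103). The racked caps are at (180,234), (244,239), (671,329) and (733,332). Next I'll back-project these at known heights and compare the two cameras.

```bash
cat > h.py <<'E'
import numpy as np,cv2
from cell import arm
def ray(P,uv):
    d=np.array([P['k1'],0,0,0,0.])
    n=cv2.undistortPoints(np.array(uv,float).reshape(-1,1,2),P['K'],d).reshape(-1,2)
    R=cv2.Rodrigues(P['rvec'])[0];o=-R.T@P['tvec']
    return o,np.c_[n,np.ones(len(n))]@R
def atz(P,uv,z):
    o,d=ray(P,uv);return o+d*((np.asarray(z)-o[2])/d[:,2])[:,None]
E
python3 - <<'E'
from h import *
S=arm.camera_params('scene');D=arm.camera_params('side')
a=np.array([(41,51),(402,103),(180,234),(244,239),(671,329),(733,332)])/2.6+[130,145]
b=np.array([(139,496),(54,240),(272,298),(254,256),(180,55),(166,28)])/2.5+[230,130]
z=np.array([115,75,120,120,80,80.])
np.set_printoptions(precision=1,suppress=True)
A=atz(S,a,z);B=atz(D,b,z);print(np.c_[A[:,:2],B[:,:2]])
o1,d1=ray(S,a);o2,d2=ray(D,b)
for i in range(6):
    M=np.c_[d1[i],-d2[i]];t=np.linalg.lstsq(M,o2-o1,rcond=None)[0];print((o1+t[0]*d1[i]+o2+t[1]*d2[i])/2)
c=np.array([(33,262),(302,279),(18,333),(296,352),(470,312),(463,390),(754,411)])/2.6+[130,145]
print(atz(S,c,np.array([18,18,0,0,18,0,0.])))
e=np.array([(290,517),(348,495),(186,207),(237,192)])/2.5+[230,130]
print(atz(D,e,np.array([0,18,0,18.])))
E
```

```text
[[ 489.4 -282.3  490.5 -285.8]
 [ 474.6   -9.4  475.2  -13.2]
 [ 631.9 -139.2  632.2 -143.7]
 [ 630.1  -96.2  629.8  -99.8]
 [ 640.2  192.1  640.1  189.3]
 [ 637.4  234.1  635.7  231.9]]
[ 489.6 -283.9  113.4]
[474.5 -10.4  73. ]
[ 631.9 -140.8  117.4]
[629.8 -97.4 117.7]
[640.1 191.9  78.3]
[636.4 234.7  77.6]
[[ 618.2 -276.4   18. ]
 [ 604.8  -68.6   18. ]
 [ 670.1 -277.8    0. ]
 [ 656.2  -65.6    0. ]
 [ 615.5   58.8   18. ]
 [ 669.7   59.8    0. ]
 [ 660.4  271.7    0. ]]
[[ 619.6 -278.9    0. ]
 [ 667.  -278.6   18. ]
 [ 616.4   57.8    0. ]
 [ 665.7   51.4   18. ]]
```

Both cameras agree to within about 4 mm, and the rack geometry is consistent with its sizes.

| Item | Position (x, y), mm |
|---|---|
| Short tube | (475, -11) |
| Long tube | (490, -284) |
| Short slot | (641, 117) |
| Long slot | (636.5, -217) |

I'll do the short tube first, with the fingers closing along x so they stay clear of the neighbours.

```bash
python3 -m crank '[[[1.68,-2.58,0,-0.062],[1.68,-2.58,0,-0.062],[1.68,-2.58,0,-0.062],[1.68,-2.58,0,-0.062],[1.68,-2.58,0,-0.062],[1.68,-2.58,0,-0.062],[1.68,-2.58,0,-0.062],[1.68,-2.58,0,-0.062],[1.68,-2.58,0,-0.062],[1.68,-2.58,0,-0.062]]]' 0
python3 -m crank '[[[1.68,-2.58,0,-0.062],[1.68,-2.58,0,-0.062],[1.68,-2.58,0,-0.062],[1.68,-2.58,0,-0.062],[1.68,-2.58,0,-0.062],[1.68,-2.58,0,-0.062],[1.68,-2.58,0,-0.062],[1.68,-2.58,0,-0.062],[1.68,-2.58,0,-0.062],[1.68,-2.58,0,-0.062]]]'
python3 -m crank '[[[0,0,0,0],[0,0,0,0],[0,0,-2,0],[0,0,-2,0],[0,0,-2,0],[0,0,-2,0],[0,0,-1,0],[0,0,0,0],[0,0,0,0],[0,0,0,0]]]'
python3 - <<'E'
from h import *
P=arm.camera_params('wrist');s=arm.sense();im=arm.read_camera('wrist');cv2.imwrite('pics/w1.png',im[:,:,::-1]);print(s['time'],s['tool_pos'],s['tcp_rot'],s['q'],P)
E
```

```text
time: 0.93
tool_pos: [307.8, 246.7, 231.1]
tcp_rot: [[-0.628, 0.778, -0.0], [0.778, 0.628, -0.0], [-0.0, -0.0, -1.0]]
ft_force: [0.7, 0.4, 0.2]
grip_width: 0.998
finger_force: 0.0
time: 1.77
tool_pos: [475.8, -11.3, 230.9]
tcp_rot: [[-0.059, 0.998, -0.0], [0.998, 0.059, 0.0], [0.0, -0.0, -1.0]]
ft_force: [-0.1, 0.7, -0.0]
grip_width: 1.003
finger_force: 0.0
time: 2.6
tool_pos: [476.0, -9.6, 142.8]
tcp_rot: [[-0.063, 0.998, 0.002], [0.998, 0.063, -0.0], [-0.0, 0.002, -1.0]]
ft_force: [0.5, -0.2, 0.2]
grip_width: 1.0
finger_force: 0.0
2.6 [476.00375135  -9.55825595 142.81276542] [[-6.26270567e-02  9.98034278e-01  2.33055760e-03]
 [ 9.98036954e-01  6.26275887e-02 -1.55918348e-04]
 [-3.01569059e-04  2.31621790e-03 -9.99997272e-01]] [-9.77027070e-02 -4.22522794e-02  1.67307016e+00  7.23054639e-05
  1.50844011e+00 -1.60375549e-01] {'K': array([[358.29779149,   0.        , 277.87291387],
       [  0.        , 358.29779149, 208.06645468],
       [  0.        ,   0.        ,   1.        ]]), 'k1': 0.023765184360283204, 'rvec': array([-2.83509221, -0.08731298, -0.01812747]), 'tvec': array([-476.07891898,  -49.78377482,  282.1113893 ])}
```

View pics/w1.png

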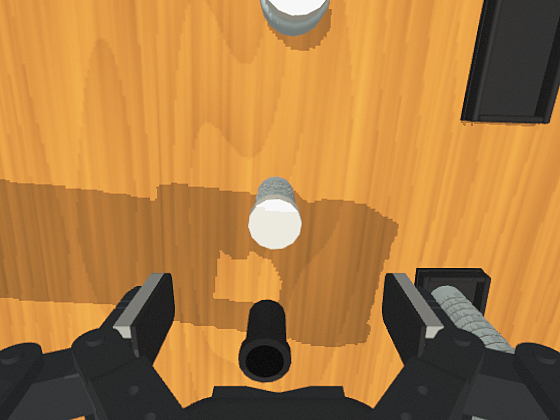

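The wrist view shows the short tube's cap centred at (275,224) and the sleeve at (265,360).

Run:
```python
from h import *
P=arm.camera_params('wrist');s=arm.sense()
print(s['tool_pos'],atz(P,[(275,224),(275,212)],[75,75]))
R=cv2.Rodrigues(P['rvec'])[0]
for p in((476,-10,75),(490,-284,115)):
    print(cv2.projectPoints(np.array([p],float),P['rvec'],P['tvec'],P['K'],np.array([P['k1'],0,0,0,0.]))[0])
```

```text
[476.10923611  -9.66868745 142.92157332] [[475.72381605 -10.15074376  75.        ]
 [475.25461463  -2.2706835   75.        ]]
[[[275.45537564 223.79877293]]]
[[[271.92922533 596.68865187]]]
```

The tube is at (475.7, -10.2), directly under the tool. I'll descend and grip.

```bash
python3 -m crank '[[[0,0,-1.5,0],[0,0,-1.5,0],[0,0,-1.5,0],[0,0,-1.5,0],[0,0,-1.5,0],[0,0,-1.5,0],[0,0,-1.5,0],[0,0,-1.2,0],[0,0,-0.6,0],[0,0,0,0]]]'
python3 -m crank '[[[0,0,0,0],[0,0,0,0],[0,0,0,0],[0,0,0,0],[0,0,0,0],[0,0,0,0],[0,0,0,0],[0,0,0,0],[0,0,0,0],[0,0,0,0]]]' 1 40
```

```text
time: 3.48
tool_pos: [475.2, -9.8, 17.9]
tcp_rot: [[-0.062, 0.998, -0.001], [0.998, 0.062, 0.0], [0.0, -0.001, -1.0]]
ft_force: [0.3, -0.7, -0.2]
grip_width: 1.004
finger_force: 0.0
time: 4.32
tool_pos: [475.7, -9.9, 19.0]
tcp_rot: [[-0.062, 0.998, 0.001], [0.998, 0.062, -0.0], [-0.0, 0.001, -1.0]]
ft_force: [-3.0, -0.5, 5.0]
grip_width: 0.344
finger_force: 37.7
```

It gripped a body of about 29 mm. Next I'll lift it, carry it to (641,117) and come down to just above the rack.

```bash
python3 -m crank '[[[0,0,1,0],[0,0,2,0],[0,0,2.5,0],[0,0,2.5,0],[0,0,2.5,0],[0,0,2,0],[0,0,0.5,0],[0,0,0,0],[0,0,0,0],[0,0,0,0]]]'
python3 -m crank '[[[1,0.7,0,0],[1.85,1.4,0,0],[2.2,1.7,0,0],[2.2,1.7,0,0],[2.2,1.7,0,0],[2.2,1.7,0,0],[2.2,1.7,0,0],[1.85,1.4,0,0],[0.8,0.7,0,0],[0,0,0,0]]]'
python3 -m crank '[[[0,0,-1,0],[0,0,-1,0],[0,0,-1,0],[0,0,-1,0],[0,0,-1,0],[0,0,-1,0],[0,0,-1,0],[0,0,0,0],[0,0,0,0],[0,0,0,0]]]'
python3 - <<'E'
from h import *
s=arm.sense();print(s['tool_pos'],s['q'])
P=arm.camera_params('wrist');a=arm.read_camera('wrist')[:,:,::-1];b=arm.read_camera('side')[:,:,::-1]
cv2.imwrite('pics/w2.png',np.hstack([cv2.resize(a,(400,300),interpolation=cv2.INTER_AREA),cv2.resize(b[100:310,200:480],(400,300))]))
print(P)
E
```

```text
time: 5.15
tool_pos: [474.5, -9.7, 146.5]
tcp_rot: [[-0.062, 0.998, -0.003], [0.998, 0.062, 0.0], [0.0, -0.003, -1.0]]
ft_force: [-0.3, 0.9, 0.0]
grip_width: 0.344
finger_force: 38.3
time: 5.98
tool_pos: [640.6, 118.6, 145.4]
tcp_rot: [[-0.064, 0.998, -0.003], [0.998, 0.064, -0.0], [0.0, -0.003, -1.0]]
ft_force: [-0.3, -0.2, -1.2]
grip_width: 0.344
finger_force: 38.5
time: 6.82
tool_pos: [640.7, 117.2, 78.9]
tcp_rot: [[-0.062, 0.998, 0.001], [0.998, 0.062, 0.0], [0.0, 0.001, -1.0]]
ft_force: [0.0, -0.1, -0.9]
grip_width: 0.347
finger_force: 38.5
[640.72816827 117.21839459  78.86280296] [ 1.24266276e-01  4.95307056e-01  1.18050592e+00 -5.86040709e-06
  1.46478205e+00  6.22607658e-02]
{'K': array([[358.29779149,   0.        , 277.87291387],
       [  0.        , 358.29779149, 208.06645468],
       [  0.        ,   0.        ,   1.        ]]), 'k1': 0.023765184360283204, 'rvec': array([-2.83543708, -0.08669149, -0.01615161]), 'tvec': array([-648.00456429,   80.72736501,  256.46633895])}
```

View pics/w2.png

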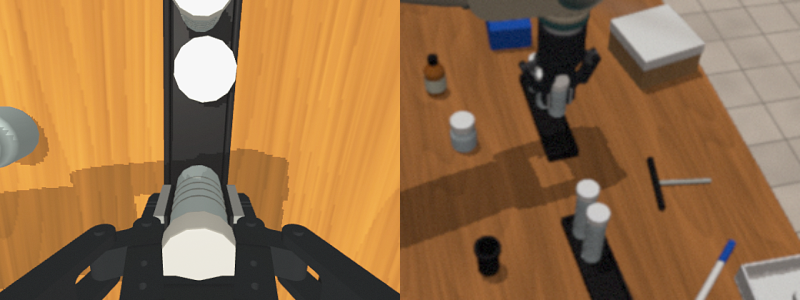

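The wrist half of the picture shows the tube centred over the rack, with the rims at columns 163 to 233 and the tube at 198. The neighbouring tube is well clear. Lowering now.

```bash
python3 -m crank '[[[0,0,-1,0],[0,0,-1,0],[0,0,-1,0],[0,0,-1,0],[0,0,-0.7,0],[0,0,-0.4,0],[0,0,-0.2,0],[0,0,-0.1,0],[0,0,0,0],[0,0,0,0]]]'
```

```text
time: 7.75
tool_pos: [640.8, 117.2, 24.9]
tcp_rot: [[-0.062, 0.998, 0.001], [0.998, 0.062, 0.0], [0.0, 0.001, -1.0]]
ft_force: [-0.3, -0.1, 0.3]
grip_width: 0.345
finger_force: 38.5
```

```bash
python3 -m crank '[[[0,0,-0.05,0],[0,0,-0.05,0],[0,0,-0.03,0],[0,0,0,0],[0,0,0,0],[0,0,0,0],[0,0,0,0],[0,0,0,0],[0,0,0,0],[0,0,0,0]]]'
```

```text
time: 8.58
tool_pos: [640.7, 117.2, 24.0]
tcp_rot: [[-0.062, 0.998, 0.001], [0.998, 0.062, 0.0], [0.0, 0.001, -1.0]]
ft_force: [-3.3, 0.1, 5.5]
grip_width: 0.344
finger_force: 38.7
```

The foot touches the floor (5.5 N). I'll release and raise the arm.

```bash
python3 -m crank '[[[0,0,0,0],[0,0,0,0],[0,0,0,0],[0,0,0,0],[0,0,0,0],[0,0,0,0],[0,0,0,0],[0,0,0,0],[0,0,0,0],[0,0,0,0]]]' 0
python3 -m crank '[[[0,0,0.5,0],[0,0,1,0],[0,0,1.5,0],[0,0,2,0],[0,0,2.5,0],[0,0,2.5,0],[0,0,2.5,0],[0,0,2.5,0],[0,0,2.5,0],[0,0,0,0]]]'
python3 - <<'E'
from h import *
s=arm.sense();print(s['tool_pos'])
P=arm.camera_params('wrist');a=arm.read_camera('wrist')[:,:,::-1]
cv2.imwrite('pics/w3.png',a)
print(P['rvec'],P['tvec'])
E
```

```text
time: 9.42
tool_pos: [640.4, 117.1, 23.0]
tcp_rot: [[-0.062, 0.998, 0.0], [0.998, 0.062, -0.0], [-0.0, 0.0, -1.0]]
ft_force: [-0.0, 0.2, 0.6]
grip_width: 0.999
finger_force: 0.0
time: 10.25
tool_pos: [642.3, 117.5, 206.4]
tcp_rot: [[-0.062, 0.998, 0.012], [0.998, 0.062, 0.001], [0.001, 0.012, -1.0]]
ft_force: [0.2, 0.0, 2.0]
grip_width: 1.004
finger_force: 0.0
[642.34572557 117.45113661 206.37796381]
[-2.8363752  -0.08442403 -0.03119977] [-652.0259855    44.75847451  371.52598773]
```

View pics/w3.png

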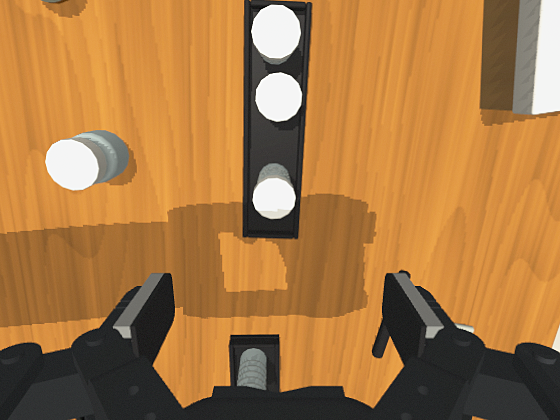

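The short tube stands upright in its rack, with its cap at (274,198) and clear of its neighbours. Now the long tube at (490,-284).

```bash
python3 -m crank '[[[-0.5,-1.3,0,0],[-0.9,-2.5,0,0],[-1.15,-3.1,0,0],[-1.15,-3.1,0,0],[-1.15,-3.1,0,0],[-1.15,-3.1,0,0],[-1.15,-3.1,0,0],[-1.15,-3.1,0,0],[-1.15,-3.1,0,0],[-1.15,-3.1,0,0]]]'
python3 -m crank '[[[-1.15,-3.1,0,0],[-1.15,-3.1,0,0],[-1.1,-2.9,0,0],[-0.8,-1.8,0,0],[-0.4,-0.6,0,0],[0,0,0,0],[0,0,0,0],[0,0,0,0],[0,0,0,0],[0,0,0,0]]]'
python3 - <<'E'
from h import *
s=arm.sense();print(s['tool_pos'],s['q'])
P=arm.camera_params('wrist');a=arm.read_camera('wrist')[:,:,::-1]
cv2.imwrite('pics/w4.png',a)
E
```

```text
time: 11.13
tool_pos: [533.3, -170.0, 197.6]
tcp_rot: [[-0.062, 0.998, -0.001], [0.998, 0.062, 0.0], [0.0, -0.001, -1.0]]
ft_force: [-0.0, 0.7, -0.4]
grip_width: 1.001
finger_force: 0.0
time: 11.97
tool_pos: [488.9, -282.9, 198.1]
tcp_rot: [[-0.064, 0.998, 0.0], [0.998, 0.064, 0.0], [0.0, 0.0, -1.0]]
ft_force: [-1.0, 0.7, 0.2]
grip_width: 1.004
finger_force: 0.0
[ 488.89794596 -282.85435632  198.05063819] [-5.89946176e-01  1.75957579e-01  1.33313703e+00  1.36665127e-04
  1.63243385e+00 -6.53523312e-01]
```

View pics/w4.png

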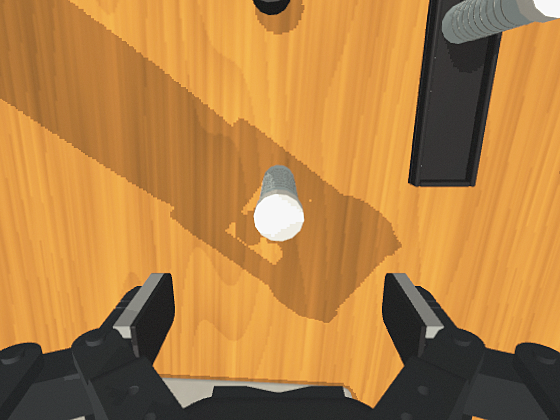

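The long tube's cap is centred at (279,217). The free end of the long rack has corners at (409,185) and (474,187). Something pale, probably the centrifuge, shows along the bottom edge near row 385.

Run:
```python
from h import *
P=arm.camera_params('wrist')
print(atz(P,[(279,217),(409,185),(474,187),(428,0),(260,385),(260,385)],[115,0,0,18,0,180.]).round(1))
```

```text
[[ 490.9 -283.9  115. ]
 [ 618.2 -282.3    0. ]
 [ 681.2 -280.5    0. ]
 [ 599.4 -128.6   18. ]
 [ 484.8 -532.2    0. ]
 [ 484.9 -360.3  180. ]]
```

The tube is at (490.9,-283.9), which matches the earlier estimate. The pale edge works out to the centrifuge's foot at y of about -532, which is well clear. Descending and gripping.

```bash
python3 -m crank '[[[0.2,-0.1,-1,0],[0,0,-2,0],[0,0,-2,0],[0,0,-2,0],[0,0,-2,0],[0,0,-2,0],[0,0,-1.7,0],[0,0,-1.1,0],[0,0,-0.5,0],[0,0,0,0]]]'
python3 -m crank '[[[0,0,0,0],[0,0,0,0],[0,0,0,0],[0,0,0,0],[0,0,0,0],[0,0,0,0],[0,0,0,0],[0,0,0,0],[0,0,0,0],[0,0,0,0]]]' 1 40
```

```text
time: 12.85
tool_pos: [490.0, -284.4, 53.7]
tcp_rot: [[-0.062, 0.998, -0.002], [0.998, 0.062, 0.001], [0.001, -0.002, -1.0]]
ft_force: [-0.6, -0.8, -0.3]
grip_width: 0.999
finger_force: 0.0
time: 13.68
tool_pos: [490.7, -285.2, 55.9]
tcp_rot: [[-0.062, 0.998, 0.001], [0.998, 0.062, -0.001], [-0.001, 0.001, -1.0]]
ft_force: [-2.5, -0.5, 5.8]
grip_width: 0.341
finger_force: 32.0
```

```bash
python3 -m crank '[[[0,0,0.7,0],[0,0,1.3,0],[0,0,1.5,0],[0,0,1.5,0],[0,0,1.5,0],[0,0,1,0],[0,0,0.5,0],[0,0,0,0],[0,0,0,0],[0,0,0,0]]]'
python3 -m crank '[[[0.8,0.4,0,0],[1.6,0.7,0,0],[2,0.9,0,0],[2,0.9,0,0],[2,0.9,0,0],[2,0.9,0,0],[2,0.9,0,0],[1.6,0.8,0,0],[0.8,0.4,0,0],[0,0,0,0]]]'
python3 -m crank '[[[0,0,-0.5,0],[0,0,-1,0],[0,0,-1,0],[0,0,-1,0],[0,0,-0.5,0],[0,0,0,0],[0,0,0,0],[0,0,0,0],[0,0,0,0],[0,0,0,0]]]'
python3 - <<'E'
from h import *
s=arm.sense();print(s['tool_pos'])
P=arm.camera_params('wrist');a=arm.read_camera('wrist')[:,:,::-1]
cv2.imwrite('pics/w5.png',a)
E
```

```text
time: 14.52
tool_pos: [490.0, -284.5, 133.9]
tcp_rot: [[-0.062, 0.998, -0.001], [0.998, 0.062, 0.001], [0.001, -0.001, -1.0]]
ft_force: [-0.6, 0.3, -0.9]
grip_width: 0.346
finger_force: 32.3
time: 15.35
tool_pos: [639.5, -215.3, 133.7]
tcp_rot: [[-0.064, 0.998, -0.001], [0.998, 0.064, 0.001], [0.001, -0.001, -1.0]]
ft_force: [-0.5, 0.1, -1.0]
grip_width: 0.345
finger_force: 32.5
time: 16.18
tool_pos: [638.7, -217.0, 95.8]
tcp_rot: [[-0.062, 0.998, 0.001], [0.998, 0.062, -0.0], [-0.001, 0.001, -1.0]]
ft_force: [0.6, 0.0, -0.7]
grip_width: 0.344
finger_force: 32.3
[ 638.71863866 -216.96087934   95.80067494]
```

View pics/w5.png

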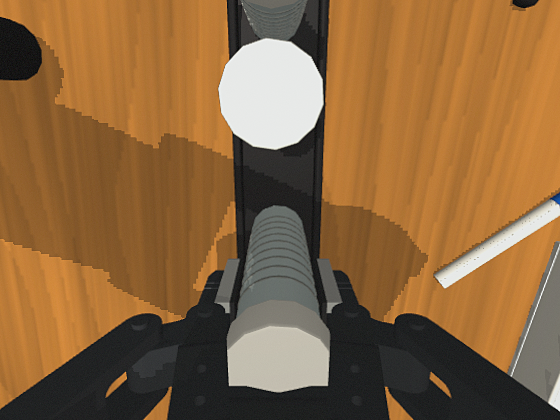

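The tube foot, at about column 277, is centred between the rack edges at 236 and 322, and it clears the neighbouring tube. Lowering now.

```bash
python3 -m crank '[[[0,0,-0.5,0],[0,0,-0.8,0],[0,0,-0.8,0],[0,0,-0.7,0],[0,0,-0.4,0],[0,0,-0.2,0],[0,0,-0.1,0],[0,0,-0.05,0],[0,0,0,0],[0,0,0,0]]]'
```

```text
time: 17.07
tool_pos: [638.5, -216.8, 60.9]
tcp_rot: [[-0.062, 0.998, 0.0], [0.998, 0.062, -0.0], [-0.0, 0.0, -1.0]]
ft_force: [-3.9, 1.0, 7.2]
grip_width: 0.344
finger_force: 32.6
```

Contact at 7 N, so it is seated. I'll release, raise the arm and check.

```bash
python3 -m crank '[[[0,0,0,0],[0,0,0,0],[0,0,0,0],[0,0,0,0],[0,0,0,0],[0,0,0,0],[0,0,0,0],[0,0,0,0],[0,0,0,0],[0,0,0,0]]]' 0
python3 -m crank '[[[0,0,0.5,0],[0,0,1,0],[0,0,1.5,0],[0,0,2,0],[0,0,2,0],[0,0,2,0],[0,0,2,0],[0,0,2,0],[0,0,2,0],[0,0,0,0]]]'
python3 - <<'E'
from h import *
a=arm.read_camera('scene')[:,:,::-1][140:350,100:440];b=arm.read_camera('side')[:,:,::-1][120:380,200:400]
cv2.imwrite('pics/f.png',np.hstack([cv2.resize(a,(480,296)),cv2.resize(b,(228,296))]))
E
```

```text
time: 17.9
tool_pos: [638.4, -216.8, 59.5]
tcp_rot: [[-0.062, 0.998, 0.0], [0.998, 0.062, -0.0], [-0.0, 0.0, -1.0]]
ft_force: [0.4, 0.1, 0.6]
grip_width: 1.001
finger_force: 0.0
time: 18.73
tool_pos: [639.8, -217.4, 216.6]
tcp_rot: [[-0.062, 0.998, 0.009], [0.998, 0.062, -0.004], [-0.004, 0.009, -1.0]]
ft_force: [-0.4, -0.1, 1.5]
grip_width: 1.0
finger_force: 0.0
```

View pics/f.png

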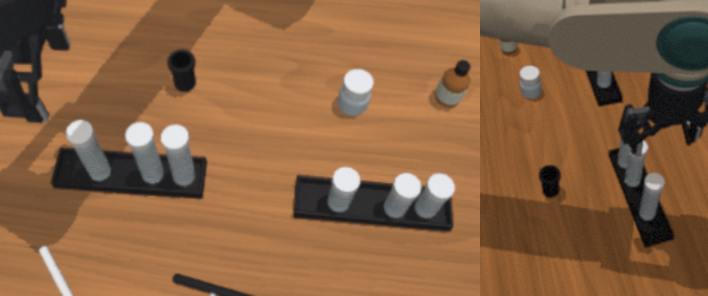

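The picture shows both tubes upright in the right racks: the long one at (90,150) in the long rack and the short one at (343,190) in the short rack. Everything else looks undisturbed and the gripper is clear, so I'm handing in.

```bash
python3 -m crank '[[[0,0,0,0],[0,0,0,0],[0,0,0,0],[0,0,0,0],[0,0,0,0],[0,0,0,0],[0,0,0,0],[0,0,0,0],[0,0,0,0],[0,0,0,0]]]' | head -2; python3 -c "
from cell import arm
print(arm.finish_job())"
```

```text
time: 19.67
tool_pos: [638.4, -216.8, 209.6]
the job is handed in; nothing more can be done
None
```

Both tubes stand upright in the free parts of their matching racks, short one placed first, and the job was handed in at about 20 s of the 51 s allowed; no verdict came back.

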